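# Put the right lid on the pot

### The job

A wooden ladle is lying across the open blue pot: first lay it in the brown tray, wholly inside and flat. Then take the one steel lid of the right size from its sloping stand and set it on the pot, level and fully down. Set both things down instead of dropping them, and leave the pot, the other two lids and everything else where they stand.

Things in the scene. Friction and masses are not known exactly. Their poses are not given: they have to be found in the camera images.
- lid_a: steel lid: plate 96 mm across, 5 mm thick; under it a boss 80 mm across, 8 mm deep; on top a black bar grip 54 mm long (x), 20 mm wide, rising 36 mm above the plate. Lies on a stand, tilted 30 degrees with its top facing the robot. Origin: centre of the boss's underside; z out of its top (plate's top at 13 mm, bar's top at 49 mm)
- lid_b: steel lid: plate 116 mm across, 5 mm thick; under it a boss 98 mm across, 8 mm deep; on top a black bar grip 54 mm long (x), 20 mm wide, rising 36 mm above the plate. Lies on a stand, tilted 30 degrees with its top facing the robot. Origin: centre of the boss's underside; z out of its top (plate's top at 13 mm, bar's top at 49 mm)
- lid_c: steel lid: plate 136 mm across, 5 mm thick; under it a boss 118 mm across, 8 mm deep; on top a black bar grip 54 mm long (x), 20 mm wide, rising 36 mm above the plate. Lies on a stand, tilted 30 degrees with its top facing the robot. Origin: centre of the boss's underside; z out of its top (plate's top at 13 mm, bar's top at 49 mm)
- pot: blue pot standing on the table, loose, 75 mm high, 112 mm across outside and 104 mm across inside at the mouth (wall 4 mm, floor 5 mm), with two dark loop handles at +y and -y below the rim, reaching 82 mm from its axis. Origin: centre of the underside; z up
- ladle: wooden ladle, 202 mm long, lying across the pot's rim. Bar handle 18 mm wide and 16 mm high from x = -102 mm to x = +62 mm; round bowl 52 mm across and 22 mm high centred at x = +72 mm; flat underside. Origin: on the underside near its centre of mass; x runs towards the bowl, z up
- ladle_bowl (a point): point on the ladle's underside below the centre of the bowl (x = +72 mm)
- ladle_end (a point): point on the ladle's underside near the handle's end (x = -95 mm)
- tray: brown tray fixed to the table, 250 mm (x) by 110 mm (y) outside, 13 mm high, walls and floor 5 mm thick. Origin: centre of the underside; x along its length, z up
- strainer: yellow plastic strainer, 120 mm across, 45 mm high, with a flat handle to 155 mm along +y: to be left alone. Origin: centre of the underside
- cup: aluminium cup, 72 mm across, 85 mm high: to be left alone. Origin: centre of the underside
- spice_bottle: glass spice bottle with a red twist cap, 52 mm across, 125 mm high: to be left alone. Origin: centre of the underside
- jar: glass jar with a black cap, 72 mm across, 90 mm high: to be left alone. Origin: centre of the underside
There are look-alikes about, which are no part of the job. What is shaped like the pot but orange or red is not meant.

How it is judged (in metres and radians):
On the way, in this order (a step that is already met when the one before it is completed fails the run):
1. the ladle lies released, wholly inside the tray (x of ladle_bowl in the frame of tray between -0.122 and 0.122 m and y of ladle_bowl in the frame of tray between -0.052 and 0.052 m and z of each of ladle_bowl, ladle_end in the frame of tray below 0.01 m and x of ladle_end in the frame of tray between -0.122 and 0.122 m and y of ladle_end in the frame of tray between -0.052 and 0.052 m and linear speed of ladle below 0.03 m/s and contact force between the fingers and ladle below 0.1 N), for 0.2 s.
2. the lid that fits is seated on the pot and released (z of lid_b in the frame of pot between 0.062 and 0.0695 m and horizontal distance between lid_b and pot below 0.007 m and angle between the z axis of lid_b and the z axis of pot, either way round below 0.05 rad and angle between pot's own z axis and vertical below 0.05 rad and linear speed of lid_b below 0.03 m/s and contact force between the fingers and lid_b below 0.1 N), for 0.2 s.
At the end, for the whole second after the job is handed in: The ladle lies flat in the tray (bowl centre and handle end both inside its walls, underside within 10 mm of the tray's underside) and the 116 mm lid sits on the upright pot: within 7 mm of its axis, within 0.05 rad of level with its rim, plate down on the rim to 2.5 mm; both released and at rest (all of step 1 and all of step 2); the robot touches nothing.
It fails at once if one of the other lids or a bystander is moved by more than 30 mm (distance of any of lid_a, lid_c, strainer, cup, spice_bottle, jar from where it was at the start of the episode above 0.03 m).
It fails at once if the pot is moved by more than 40 mm or tipped by more than 0.25 rad (distance of pot from where it was at the start of the episode above 0.04 m or angle between pot's own z axis and vertical above 0.25 rad).
It fails at once if the ladle or the lid is dropped (moves faster than 0.7 m/s with the fingers off it) ((linear speed of ladle above 0.7 m/s and contact force between the fingers and ladle below 0.1 N) or (linear speed of lid_b above 0.7 m/s and contact force between the fingers and lid_b below 0.1 N)).
It also fails if it takes over 58 s, if anything falls off the work surface, if the arm or the gripper's body presses on something with over 40 N, if the wrist force passes 120 N, or if a joint passes its speed limit or range.

### The arm

A 6-joint arm with a two-finger parallel gripper is mounted at the origin on the work surface. World frame = base frame: x ahead of the robot, y to its left, z up, the work surface at z = 0. Lengths are in mm, angles in rad, forces in N, time in s.
With the tool pointing down it reaches from about 325 to 900 mm from the base axis. Payload 6.1 kg.
Tool frame: the origin (TCP) lies midway between the tips of the shut fingers; the grasp point (between the pads) lies 19 mm behind it; z points along the fingers, y is the line along which they close (so a half turn about z gives the same grasp; the last joint's range is limited). The gripper opens to 85 mm and grips with 20 to 120 N. Pads are 22 mm wide; open, the fingers measure 114 mm over their backs; the gripper's body (76 mm by 85 mm) begins 54 mm behind the grasp point. The pads swing forward as they close: fully open they stand 13 mm farther back than shut.
Start: joints at [-1.304, 0.22, 1.526, -0, 1.395, -0.126], TCP at [239.228, -577.396, 231.3] pointing down, gripper open.
Joint ranges: [-2.98, 2.98], [-0.91, 2.08], [0.09, 2.57], [-1.24, 4.39], [0.2, 2.65], [-2.68, 2.68]. Speed limits (rad/s): [2.57, 2.57, 3.01, 3.14, 3.14, 3.14].

### API

Orientations are given as [roll, pitch, yaw] about the fixed x, y, z axes, in that order (R = Rz(yaw) Ry(pitch) Rx(roll)).
In Python, from rig import env gives the robot as it stands.
- The arm moves only by the tool carry_out, never from a script. Its arguments are lists of equal length, an entry for each row: "translation": the shift along the tool's x, y, z in mm, a list of three; "dr": the turn, a rotation vector about the tool's x, y, z in degrees, a list of three; "hand": the closure, from 0 (fully open) to 1 (shut). A call has exactly 10 rows; each row is the pose to reach, as a shift and turn from the pose commanded when the call began, along the tool's axes at that moment; what a row does not reach only later rows make up. A row lasts 1/8 s, in which the tool goes at most 62.5 mm and 10.7 degrees, less where a joint would pass 70% of its speed; a pose out of reach is approached as far as the arm can. A call with a gripper value outside its range is refused whole. The fingers move at their own pace and stop on an object; the grip force is fixed at half the most. Time passes only in rows, so rows that repeat a pose let the fingers close, or fill a call up. It gives the time, the measured TCP pose, the force, the opening and the grip force at its end, in the units of the state.
- env.get_state(): the state, without advancing time (a new reading comes with each control period).
- env.get_image(name): name is "scene" or "top" or "wrist"; returns (picture, depth): 480x640x3 uint8, red, green, blue; 480x640 float32, mm along the optical axis (not along the pixel's ray), 0 where there is no reading.
- env.calibration(name): a dict with "fx", "fy", "cx", "cy" (pixels), "position" and "orientation" of the camera in the world. Camera axes: x right, y up, looking along -z (the intrinsics and any distortion apply to the point x, -y, -z); pixel columns grow to the right and rows downward; lengths in mm; the calibration is good to about 2 mm. A picture is of the moment at which its call begins: read the wrist's pose just before it. calibration takes no time and is no camera call; for the wrist camera it gives the pose at the moment of the call.
- env.sign_off(): hands the job in; it is judged then, once.
The state is a dict: "time": time; "joint_positions": joint angles; "qvel": joint speeds; "tau": joint torques, N m; "position": TCP position; "orientation": TCP orientation; "force": force on the tool from outside, world axes, zero at the start; "torque": the same for the moment, N m; "width": finger opening in mm; "grip_force": force on a finger pad.
Only numpy, scipy, OpenCV 4.12 (cv2) and the standard library are available. Lean on these libraries where they do the work, as an engineer would, in place of code of your own. Each camera call takes 0.05 s, during which the arm holds its last target. There are 200 camera calls.

## Working session

There is one attempt and no reset: what is moved stays moved. The work goes in short steps, Python scripts to look and compute and a tool call to move; the robot and the scene stay as the last step left them, time stands still between calls to the robot, and variables do not carry over. Pictures are saved under pics/ and viewed, at most 10 in all, crops included, and the job is handed in when it is done.

Besides the shell and the picture viewer there is one more tool, called after "Emit:" as a command line: name --argument value ..., lists and objects as JSON in quotes. carry_out: Moves the arm, as the interface text tells. Its arguments: {"type":"object","properties":{"translation":{"type":"array","items":{"type":"array","items":{"type":"number"}}},"dr":{"type":"array","items":{"type":"array","items":{"type":"number"}}},"hand":{"type":"array","items":{"type":"number"}}},"required":["translation","dr","hand"]}

```bash
mkdir -p pics; ls; cat > h.py <<'E'
import numpy as np, cv2
from scipy.spatial.transform import Rotation as R
from rig import env
def rot(o): return R.from_euler('xyz',o).as_matrix()
def look(n):
    c=env.calibration(n); im,d=env.get_image(n); return im,d,c
def pts(d,c):
    v,u=np.mgrid[:480,:640]
    x=(u-c['cx'])/c['fx']; y=(v-c['cy'])/c['fy']
    p=np.stack([x*d,-y*d,-d],-1)
    return p@rot(c['orientation']).T+np.array(c['position'])
E
python3 - <<'E'
from h import *
for n in ['scene','top']:
    im,d,c=look(n); print(n,c); np.savez(f'{n}.npz',im=im,d=d,p=pts(d,c))
    cv2.imwrite(f'pics/{n}0.png',im[...,::-1])
print(env.get_state())
E
```

```text
pics
scene {'fx': 545.1643570414319, 'fy': 545.1643570414319, 'cx': 320.4772358818514, 'cy': 248.238708417174, 'position': array([1028.05884866, -499.66897588,  957.51900595]), 'orientation': array([ 0.73199415, -0.00279615,  0.68350402])}
top {'fx': 495.6182737301871, 'fy': 495.6182737301871, 'cx': 318.7327781159565, 'cy': 232.0777767232711, 'position': array([ 381.49208417,  105.57244548, 1218.08351224]), 'orientation': array([ 0.12889079,  0.0029325 , -1.59293313])}
{'time': 0.1, 'joint_positions': array([-1.30406354e+00,  2.21148931e-01,  1.52748092e+00, -2.81623082e-05,
        1.39469539e+00, -1.26140748e-01]), 'qvel': array([-0.00066777, -0.00019808, -0.00256863,  0.00054285, -0.00010716,
        0.00062279]), 'tau': array([ 6.46749450e-04, -4.98246396e+01, -3.90548301e+01, -1.28546853e-04,
        5.69879398e-03, -9.54833951e-06]), 'position': array([ 239.09986998, -576.8769098 ,  230.31595082]), 'orientation': array([-3.13987034e+00, -1.90473398e-04,  3.92878326e-01]), 'force': array([1.31029882, 0.07288748, 0.43368089]), 'torque': array([ 0.03018942, -0.0009442 ,  0.02681927]), 'grip_force': 0.0, 'width': 85.57603375546817}
```

View pics/top0.png

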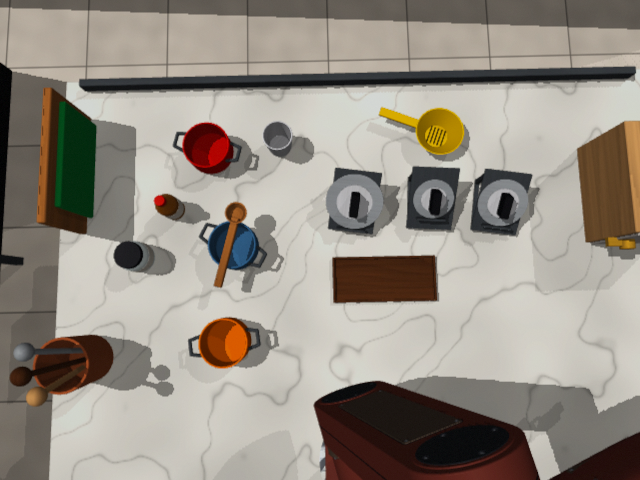

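View pics/scene0.png

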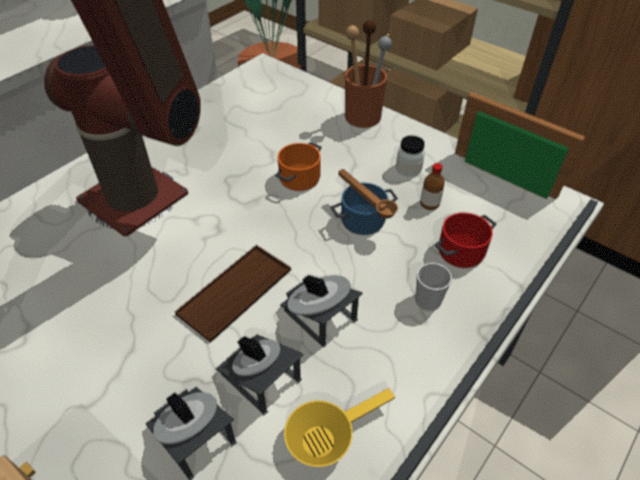

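The top view shows the blue pot at about (233,245), with the ladle across it from (220,286) to the bowl at (236,212). The tray is at (385,279). The three lids are at (354,202), (434,200) and (503,203), and the rightmost looks like the middle size. The scene view agrees.

```bash
cat > m.py <<'E'
from h import *
def plane(P):
    m=P.mean(0)
    for _ in range(4):
        n=np.linalg.svd(P-m,full_matrices=False)[2][2]; r=(P-m)@n
        P=P[abs(r)<max(1.5,1.5*r.std())]; m=P.mean(0)
    n=n*np.sign(n[2]); return m,n
def axis2(Q):
    return cv2.minAreaRect(Q.astype(np.float32))
E
python3 - <<'E'
from m import *
z=np.load('top.npz'); im,d,p=z['im'],z['d'],z['p']
hsv=cv2.cvtColor(im,cv2.COLOR_RGB2HSV)
def roi(a,b,c,e):
    m=np.zeros((480,640),bool); m[b:e,a:c]=1; return m
ok=d>0
# table check
print('table',p[roi(290,350,315,400)&ok].mean(0))
# tray
H,S,V=[hsv[...,i].astype(int) for i in range(3)]
t=roi(320,245,450,315)&ok&(V<140)&(S>80)
print('tray',axis2(p[t][:,:2]),np.percentile(p[t][:,2],[5,50,95]))
# ladle
l=roi(205,195,255,295)&ok&(H<20)&(S>90)&(V>60)
P=p[l]; print('ladle n',l.sum(),np.percentile(P[:,2],[2,10,50,90,98])); 
P=P[P[:,2]>78]; print(axis2(P[:,:2]))
Q=p[l&(p[...,2]>86)]; 
m=P[:,:2].mean(0); u=np.linalg.svd(P[:,:2]-m,full_matrices=False)[2][0]; s=(P[:,:2]-m)@u; w=(P[:,:2]-m)@[-u[1],u[0]]
print('m',m,'u',u,s.min(),s.max())
for a in np.arange(-120,121,20):
    k=(s>a)&(s<a+20)
    if k.sum()>5: print(a,k.sum(),w[k].min().round(1),w[k].max().round(1),np.median(P[k,2]).round(1))
# pot rim
b=roi(190,210,280,280)&ok&(H>95)&(H<125)&(S>80)&(p[...,2]>68)&(p[...,2]<82)
Q=p[b]; A=np.c_[2*Q[:,:2],np.ones(len(Q))]; s=np.linalg.lstsq(A,(Q[:,:2]**2).sum(1),rcond=None)[0]
print('pot',b.sum(),s[:2],np.sqrt(s[2]+s[0]**2+s[1]**2),Q[:,2].mean(), axis2(Q[:,:2]))
# lids
for nm,x in [('L',354),('M',434),('R',503)]:
    g=roi(x-36,165,x+36,240)&ok&(S<40)&(V>90)&(p[...,2]>35)
    n_,lab,st,_=cv2.connectedComponentsWithStats(g.astype(np.uint8)); k=1+st[1:,4].argmax(); g=lab==k
    c,n=plane(p[g]); 
    e1=np.cross([0,1,0],n); e1/=np.linalg.norm(e1); e2=np.cross(n,e1)
    r=(p-c)@n; g2=g&(abs(r)<3); q=np.c_[(p[g2]-c)@e1,(p[g2]-c)@e2]
    hull=cv2.convexHull(q.astype(np.float32)); (cx,cy),rad=cv2.minEnclosingCircle(hull)
    C=c+cx*e1+cy*e2
    bar=roi(x-36,165,x+36,240)&ok&(r>30)&(r<42)&(V<90)
    bt=p[bar]; rr=axis2(np.c_[(bt-C)@e1,(bt-C)@e2])
    print(nm,'plate top C',C.round(1),'n',n.round(3),'diam',2*rad,'tilt',np.degrees(np.arccos(n[2])),'bar',bar.sum(),rr,'h',np.median((bt-C)@n),'e1',e1.round(3))
E
```

```text
table [1.97399549e+02 1.53219895e+02 3.50013449e-02]
tray ((420.88189697265625, -52.142181396484375), (252.54022216796875, 108.57659149169922), 89.96371459960938) [ 1.52290243  5.59043425 13.20862129]
ladle n 891 [77.05570597 81.45737331 90.40951075 95.3588766  98.95805401]
((503.87982177734375, 307.2229309082031), (48.64854431152344, 195.70989990234375), 80.81927490234375)
m [518.26991756 311.37427511] u [-0.97233413  0.2335944 ] -84.48527624108154 111.77648905532544
-100 19 -9.1 14.8 96.9
-80 163 -22.6 26.0 88.1
-60 137 -21.9 26.1 90.1
-40 73 -10.7 13.2 91.1
-20 68 -9.0 9.9 90.4
0 68 -8.1 9.3 91.1
20 68 -10.8 9.0 90.9
40 71 -10.5 8.0 90.5
60 73 -10.0 8.1 90.4
80 75 -10.2 7.6 90.5
100 44 -10.1 7.2 90.6
pot 230 [505.22450683 308.88128335] 53.48668729613664 73.84996584327857 ((503.95648193359375, 309.2305908203125), (110.1885986328125, 106.5099105834961), 83.8390884399414)
L plate top C [599.5  21.5  72.2] n [-0.496  0.073  0.865] diam 134.99609375 tilt 30.090370583499478 bar 190 ((0.5661449432373047, 0.028682708740234375), (19.809707641601562, 53.58429718017578), 82.66897583007812) h 35.350102360847 e1 [ 0.868 -0.     0.497]
M plate top C [ 602.3 -165.1   72.3] n [-0.502  0.036  0.864] diam 95.71221923828125 tilt 30.217539857921413 bar 200 ((0.24892234802246094, 0.5472297668457031), (20.54370880126953, 55.19882583618164), 86.52360534667969) h 35.23404669000118 e1 [ 0.865 -0.     0.502]
R plate top C [ 589.3 -326.1   72.6] n [-0.494  0.069  0.867] diam 115.5462646484375 tilt 29.89954284315108 bar 207 ((-0.480224609375, 0.33269691467285156), (20.513206481933594, 55.32148361206055), 81.58192443847656) h 34.960791060525494 e1 [ 0.869 -0.     0.495]
```

```bash
cat >> h.py <<'E'
def down(yaw): return R.from_euler('xyz',[np.pi,0,yaw]).as_matrix()
def goal(pos,Rm):
    s=env.get_state(); A=rot(s['orientation'])
    t=A.T@(np.array(pos)-s['position']); r=np.degrees(R.from_matrix(A.T@Rm).as_rotvec())
    print('t',t.round(1),'dr',r.round(1),'time',s['time'],'at',s['position'].round(1),'w',s['width'],'F',s['force'].round(1))
E
python3 - <<'E'
from m import *
for n in ['top','scene']:
    z=np.load(n+'.npz'); im,d,p=z['im'],z['d'],z['p']
    H,S,V=[cv2.cvtColor(im,cv2.COLOR_RGB2HSV)[...,i].astype(int) for i in range(3)]
    l=(d>0)&(H<20)&(S>90)&(V>60)&(p[...,2]>86)&(p[...,2]<104)&(abs(p[...,0]-505)<130)&(abs(p[...,1]-309)<75)
    P=p[l][:,:2]; hd=P[P[:,0]<550]
    vx,vy,x0,y0=cv2.fitLine(hd.astype(np.float32),cv2.DIST_HUBER,0,.01,.01).ravel()
    u=np.array([vx,vy])*np.sign(vx); s=(P-[x0,y0])@u
    e=np.array([x0,y0])+u*s.min(); f=np.array([x0,y0])+u*s.max()
    print(n,'end',e,'tip',f,np.hypot(*(f-e)),'origin',e+u*101,'yaw',np.arctan2(u[1],u[0]))
goal([515,311,200],down(-.255))
E
```

```text
top end [409.87463867 338.65217648] tip [599.75776018 289.11631963] 196.2381230765266 origin [507.60384094 313.15702114] yaw -0.255188
scene end [413.29302958 335.35222768] tip [601.19029279 289.24949821] 193.47052277848388 origin [511.38354472 311.28460455] yaw -0.24060816
t [ 594.8 -714.5   31.7] dr [-0.1  0.  37.1] time 0.1 at [ 239.1 -576.9  230.3] w 85.57603375546817 F [1.3 0.1 0.4]
```

Emit:
carry_out --translation '[[30,-36,2],[60,-72,3],[90,-108,5],[120,-143,6],[150,-179,8],[180,-215,10],[210,-250,11],[240,-286,13],[270,-322,14],[300,-357,16]]' --dr '[[0,0,2],[0,0,4],[0,0,6],[0,0,8],[0,0,10],[0,0,12],[0,0,14],[0,0,16],[0,0,17],[0,0,18.5]]' --hand '[0.5,0.5,0.5,0.5,0.5,0.5,0.5,0.5,0.5,0.5]'

```text
time: 1.35
position: [379.8, -131.2, 215.1]
orientation: [3.142, -0.0, 0.069]
force: [1.0, -0.0, -0.0]
width: 42.6
grip_force: 0.0
```

```bash
python3 -c "
from h import *
goal([508,312.5,180],down(-.255))"
```

```text
t [ 158.4 -433.8   35.2] dr [-0.  -0.  18.6] time 1.35 at [ 379.8 -131.2  215.1] w 42.60820254222184 F [ 1. -0. -0.]
```

Emit:
carry_out --translation '[[20,-54,4],[40,-108,9],[60,-163,13],[79,-217,18],[99,-271,22],[119,-325,26],[138,-380,31],[158,-434,35],[158.4,-433.8,35],[158.4,-433.8,35]]' --dr '[[0,0,2.3],[0,0,4.6],[0,0,7],[0,0,9.3],[0,0,11.6],[0,0,14],[0,0,16.3],[0,0,18.6],[0,0,18.6],[0,0,18.6]]' --hand '[0.5,0.5,0.5,0.5,0.5,0.5,0.5,0.5,0.5,0.5]'

```text
time: 2.6
position: [506.8, 310.7, 179.5]
orientation: [3.14, 0.001, -0.254]
force: [-0.4, 0.2, 0.1]
width: 42.6
grip_force: 0.0
```

```bash
python3 - <<'E'
from h import *
goal([508,312.5,75],down(-.255))
im,d,c=look('wrist'); p=pts(d,c); cv2.imwrite('pics/w1.png',im[...,::-1]); print(c['position'],d.min(),d.max())
np.savez('w1.npz',im=im,d=d,p=p)
H,S,V=[cv2.cvtColor(im,cv2.COLOR_RGB2HSV)[...,i].astype(int) for i in range(3)]
l=(d>0)&(H<20)&(S>90)&(V>60)&(p[...,2]>86)&(p[...,2]<104)
print(l.sum(),p[l].min(0),p[l].max(0),np.median(p[l],0))
P=p[l][:,:2]
for x in range(410,600,20):
    k=abs(P[:,0]-x)<3
    if k.any(): print(x,P[k,1].min().round(1),P[k,1].max().round(1))
E
```

```text
t [  0.8  -2.2 104.5] dr [0.1 0.1 0.1] time 2.6 at [506.8 310.7 179.5] w 42.57884089054523 F [-0.4  0.2  0.1]
[573.73639031 293.07118712 321.57539193] 0.0 403.29465
13677 [410.28412875 269.32491479  86.00873695] [625.7062835  475.02498327 103.987743  ] [558.87228265 314.68651073  90.78593241]
410 329.8 342.5
430 324.6 342.7
450 319.6 337.2
470 313.9 332.4
490 308.7 327.7
510 303.2 322.1
530 297.9 316.8
550 293.0 311.8
570 270.7 318.8
590 271.5 475.0
```

View pics/w1.png

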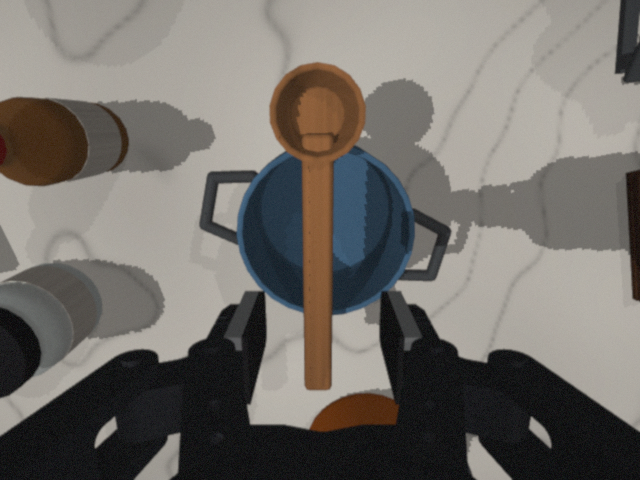

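The handle shows centred between the open fingers, at columns 305–330, with the pot mouth around it. There is room to go straight down.

Emit:
carry_out --translation '[[0.6,-2.6,15],[0.6,-2.6,35],[0.6,-2.6,55],[0.6,-2.6,75],[0.6,-2.6,90],[0.6,-2.6,100],[0.6,-2.6,104.5],[0.6,-2.6,104.5],[0.6,-2.6,104.5],[0.6,-2.6,104.5]]' --dr '[[0,0,0],[0,0,0],[0,0,0],[0,0,0],[0,0,0],[0,0,0],[0,0,0],[0,0,0],[0,0,0],[0,0,0]]' --hand '[0.5,0.5,0.5,0.5,0.5,0.5,0.5,0.6,0.8,1]'

```text
time: 3.9
position: [509.3, 313.7, 76.8]
orientation: [-3.14, -0.001, -0.255]
force: [-0.6, -0.3, 1.8]
width: 16.1
grip_force: 59.8
```

Emit:
carry_out --translation '[[0,0,0],[0,0,0],[0,0,-5],[0,0,-15],[0,0,-30],[0,0,-45],[0,0,-60],[0,0,-75],[0,0,-75],[0,0,-75]]' --dr '[[0,0,0],[0,0,0],[0,0,0],[0,0,0],[0,0,0],[0,0,0],[0,0,0],[0,0,0],[0,0,0],[0,0,0]]' --hand '[1,1,1,1,1,1,1,1,1,1]'

```text
time: 5.15
position: [508.4, 313.3, 150.5]
orientation: [3.141, 0.0, -0.255]
force: [-0.0, 0.6, -0.6]
width: 16.3
grip_force: 59.5
```

```bash
python3 - <<'E'
from h import *
goal([421,-50,120],down(np.pi/2))
im,d,c=look('wrist'); p=pts(d,c); cv2.imwrite('pics/w2.png',im[...,::-1])
H,S,V=[cv2.cvtColor(im,cv2.COLOR_RGB2HSV)[...,i].astype(int) for i in range(3)]
l=(d>0)&(H<20)&(S>90)&(V>60)&(p[...,2]>130)
s=env.get_state();q=(p[l]-s['position'])@rot(s['orientation'])
for x in range(-100,120,20):
    k=abs(q[:,0]-x)<3
    if k.any(): print(x,q[k].min(0).round(1)[1:],q[k].max(0).round(1)[1:],np.median(q[k,2]))
print(q[:,0].min(),q[:,0].max())
E
```

```text
t [  7.  373.6  30.6] dr [  -0.     0.  -104.6] time 5.15 at [508.4 313.3 150.5] w 16.346651124622536 F [-0.   0.6 -0.6]
-40 [ -8.3 -15.4] [  9.2 -10.5] -14.017023449242794
-20 [ -8.8 -16. ] [  8.8 -11.1] -14.034578622209754
0 [ -7.7 -16.3] [  8.1 -12.2] -14.05093181615529
20 [ -8.5 -16. ] [  9.  -10.5] -13.949065967822971
40 [ -8.5 -16.2] [  8.9 -10.9] -13.929191957436013
60 [-23. -22.] [23.7 -1.8] -13.672695605770398
80 [-24.2 -22.4] [24.9 -0.9] -6.676815192064639
100 [ -2.1 -20.7] [  2.8 -18.8] -19.663632115604123
-42.79339495218419 97.26208925993319
```

Emit:
carry_out --translation '[[1,20,0],[1,50,0],[2,85,0],[3,120,0],[3,155,0],[4,190,0],[4,225,0],[5,260,0],[6,290,0],[6,315,0]]' --dr '[[0,0,-4],[0,0,-11],[0,0,-19],[0,0,-28],[0,0,-37],[0,0,-46],[0,0,-55],[0,0,-64],[0,0,-73],[0,0,-81]]' --hand '[1,1,1,1,1,1,1,1,1,1]'

```text
time: 6.45
position: [434.3, 6.1, 150.1]
orientation: [-3.14, 0.0, 1.163]
force: [0.4, 0.6, -0.5]
width: 16.6
grip_force: 59.4
```

```bash
python3 -c "
from h import *
goal([421,-50,60],down(np.pi/2))"
```

```text
t [-56.7  10.1  90.1] dr [ -0.1   0.  -23.4] time 6.45 at [434.3   6.1 150.1] w 16.64329612582401 F [ 0.4  0.6 -0.5]
```

Emit:
carry_out --translation '[[-10,2,5],[-22,4,15],[-34,6,25],[-46,8,38],[-54,10,50],[-57,10,60],[-57,10,72],[-57,10,82],[-57,10,90],[-57,10,90]]' --dr '[[0,0,-5],[0,0,-10],[0,0,-15],[0,0,-20],[0,0,-23.4],[0,0,-23.4],[0,0,-23.4],[0,0,-23.4],[0,0,-23.4],[0,0,-23.4]]' --hand '[1,1,1,1,1,1,1,1,1,1]'

```text
time: 7.7
position: [420.9, -48.8, 60.1]
orientation: [-3.14, -0.0, 1.568]
force: [0.1, 0.7, -0.1]
width: 16.4
grip_force: 59.4
```

```bash
python3 - <<'E'
from h import *
goal([421,-50,7.5],down(np.pi/2))
im,d,c=look('wrist'); p=pts(d,c); cv2.imwrite('pics/w3.png',im[...,::-1])
H,S,V=[cv2.cvtColor(im,cv2.COLOR_RGB2HSV)[...,i].astype(int) for i in range(3)]
l=(d>0)&(H<20)&(S>90)&(p[...,2]>50)&(p[...,2]<90)
print(p[l].min(0),p[l].max(0))
E
```

```text
t [-1.2  0.1 52.6] dr [-0.1 -0.  -0.2] time 7.7 at [420.9 -48.8  60.1] w 16.429519224308386 F [ 0.1  0.7 -0.1]
[395.69374    -91.72974069  60.56169085] [446.64813564  47.99577353  89.04814188]
```

View pics/w3.png

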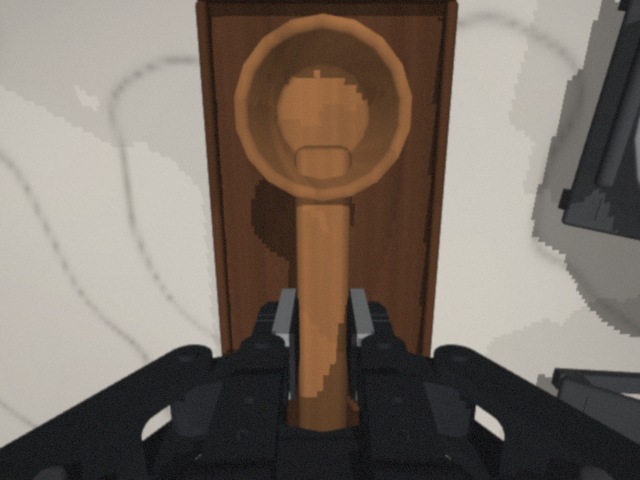

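The bowl (centre about (323,105)) and the handle are centred over the tray, whose walls are at columns 205–455. I'll lower it now.

Emit:
carry_out --translation '[[-1.2,0,8],[-1.2,0,18],[-1.2,0,28],[-1.2,0,36],[-1.2,0,42],[-1.2,0,46],[-1.2,0,49],[-1.2,0,51],[-1.2,0,52.5],[-1.2,0,52.5]]' --dr '[[0,0,0],[0,0,0],[0,0,0],[0,0,0],[0,0,0],[0,0,0],[0,0,0],[0,0,0],[0,0,0],[0,0,0]]' --hand '[1,1,1,1,1,1,1,1,1,1]'

```text
time: 9.0
position: [421.5, -50.4, 8.3]
orientation: [3.142, -0.0, 1.567]
force: [-0.3, 0.4, -0.8]
width: 16.4
grip_force: 59.4
```

Emit:
carry_out --translation '[[0,0,0.5],[0,0,1],[0,0,1.5],[0,0,1.5],[0,0,1.5],[0,0,1.5],[0,0,1.5],[0,0,1.5],[0,0,1.5],[0,0,1.5]]' --dr '[[0,0,0],[0,0,0],[0,0,0],[0,0,0],[0,0,0],[0,0,0],[0,0,0],[0,0,0],[0,0,0],[0,0,0]]' --hand '[1,1,1,1,0.8,0.7,0.6,0.5,0.5,0.5]'

```text
time: 10.25
position: [421.5, -50.4, 6.8]
orientation: [3.142, 0.0, 1.567]
force: [-0.2, -0.1, -0.1]
width: 42.9
grip_force: 0.0
```

Emit:
carry_out --translation '[[0,0,0],[0,0,-8],[0,0,-20],[0,0,-40],[0,0,-70],[0,0,-110],[0,0,-150],[0,0,-190],[0,0,-190],[0,0,-190]]' --dr '[[0,0,0],[0,0,0],[0,0,0],[0,0,0],[0,0,0],[0,0,0],[0,0,0],[0,0,0],[0,0,0],[0,0,0]]' --hand '[0.5,0.5,0.5,0.5,0.5,0.5,0.5,0.5,0.5,0.5]'

```text
time: 11.5
position: [421.2, -50.3, 196.8]
orientation: [3.141, 0.0, 1.567]
force: [0.1, 0.7, 0.3]
width: 42.5
grip_force: 0.0
```

```bash
python3 - <<'E'
from m import *
im,d,c=look('wrist'); p=pts(d,c)
H,S,V=[cv2.cvtColor(im,cv2.COLOR_RGB2HSV)[...,i].astype(int) for i in range(3)]
l=(d>0)&(H<20)&(S>90)&(p[...,2]>15)&(p[...,2]<35)&(abs(p[...,0]-421)<60)
print('ladle',np.percentile(p[l],[0.5,50,99.5],axis=0))
for y in (-100,-60,-20,0): 
    k=l&(abs(p[...,1]-y)<8); print(y,k.sum(),np.median(p[k],0) if k.any() else 0)
# pot from top
im,d,c=look('top'); p=pts(d,c); np.savez('top2.npz',im=im,d=d,p=p)
H,S,V=[cv2.cvtColor(im,cv2.COLOR_RGB2HSV)[...,i].astype(int) for i in range(3)]
b=(d>0)&(H>95)&(H<125)&(S>80)&(p[...,2]>70)&(p[...,2]<80)&(abs(p[...,0]-505)<80)&(abs(p[...,1]-309)<80)
Q=p[b]; print('pot',b.sum(),cv2.minEnclosingCircle(Q[:,:2].astype(np.float32)),cv2.fitEllipse(cv2.convexHull(Q[:,:2].astype(np.float32))))
# lid grasp
n=np.array([-.494,.069,.867]); n/=np.linalg.norm(n); e1=np.cross([0,1,0],n); e1/=np.linalg.norm(e1); e2=np.cross(n,e1)
a=np.radians(81.58-90); lx=np.cos(a)*e1+np.sin(a)*e2
Rm=np.c_[lx,np.cross(-n,lx),-n]; np.save('Rg.npy',Rm)
C=np.array([589.3,-326.1,72.6]); print(Rm)
print('pre',C+110*n); goal(C+110*n,Rm)
E
```

```text
ladle [[ 397.94392626 -149.38175525   15.41460712]
 [ 421.5562793   -27.29226242   20.57350109]
 [ 445.97492929   45.01299917   27.81401474]]
-100 397 [ 421.5170094  -100.19577348   20.23295288]
-60 432 [420.90095916 -60.03008762  20.25491132]
-20 484 [421.80687977 -19.79393054  20.371631  ]
0 813 [421.8643668    2.33515735  22.48323557]
pot 245 ((505.5774841308594, 309.2386779785156), 56.01185989379883) ((505.750732421875, 308.7315979003906), (108.80033111572266, 111.29925537109375), 137.98983764648438)
[[ 0.85449334 -0.1610083   0.49388   ]
 [-0.14607952 -0.98686478 -0.06898324]
 [ 0.49849965 -0.01320004 -0.8667894 ]]
pre [ 534.97319981 -318.5118437   167.94683353]
t [-268.1  115.4   27.2] dr [-25.4  22.7  96.7] time 11.6 at [420.5 -50.1 195.6] w 42.87480187136838 F [ 0.2 -0.3 -0.8]
```

Emit:
carry_out --translation '[[-15,6,2],[-33,14,4],[-52,23,6],[-72,31,7],[-92,40,9],[-112,48,11],[-132,57,13],[-152,65,15],[-172,74,17],[-190,82,19]]' --dr '[[-1.4,1.3,5.5],[-3.2,2.8,12],[-5,4.4,19],[-6.8,6.1,26],[-8.7,7.7,33],[-10.5,9.4,40],[-12.3,11,47],[-14.2,12.7,54],[-16,14.3,61],[-17.8,15.9,67.7]]' --hand '[0.5,0.5,0.5,0.5,0.5,0.5,0.5,0.5,0.5,0.5]'

```text
time: 12.85
position: [502.2, -240.8, 175.9]
orientation: [3.046, -0.38, 0.383]
force: [-0.3, -0.9, -0.5]
width: 42.7
grip_force: 0.0
```

```bash
python3 - <<'E'
from h import *
goal([535,-318.5,168],np.load('Rg.npy'))
E
```

```text
t [-1.6 83.2 15.9] dr [-7.6  6.7 28.8] time 12.85 at [ 502.2 -240.8  175.9] w 42.72058751964945 F [-0.3 -0.9 -0.5]
```

Emit:
carry_out --translation '[[0,16,3],[-1,33,6],[-1,50,10],[-1,66,13],[-1.6,78,15],[-1.6,83,16],[-1.6,83,16],[-1.6,83,16],[-1.6,83,16],[-1.6,83,16]]' --dr '[[-1.5,1.3,5.8],[-3,2.7,11.5],[-4.6,4,17.3],[-6.1,5.4,23],[-7,6.2,27],[-7.6,6.7,28.8],[-7.6,6.7,28.8],[-7.6,6.7,28.8],[-7.6,6.7,28.8],[-7.6,6.7,28.8]]' --hand '[0.5,0.5,0.5,0.5,0.5,0.5,0.5,0.5,0.5,0.5]'

```text
time: 14.1
position: [536.1, -317.9, 170.3]
orientation: [-3.13, -0.523, -0.164]
force: [-0.3, -1.0, -0.3]
width: 42.7
grip_force: 0.0
```

```bash
python3 - <<'E'
from m import *
im,d,c=look('wrist'); p=pts(d,c); cv2.imwrite('pics/w4.png',im[...,::-1])
Rm=np.load('Rg.npy'); C=np.array([589.3,-326.1,72.6]); n=-Rm[:,2]
H,S,V=[cv2.cvtColor(im,cv2.COLOR_RGB2HSV)[...,i].astype(int) for i in range(3)]
q=(p-C)@Rm  # x along bar, y closing, z down
g=(d>0)&(abs(q[...,2])<5)&(np.hypot(q[...,0],q[...,1])<65)&(S<50)&(V>80)
m,nn=plane(p[g]); print('plane',m,nn,'expected',n)
k=(abs((p-C)@nn-(m-C)@nn)<2)&g
print('plate',q[k].min(0),q[k].max(0),cv2.minEnclosingCircle(cv2.convexHull(q[k][:,:2].astype(np.float32))))
b=(d>0)&(q[...,2]<-31)&(q[...,2]>-41)&(np.hypot(q[...,0],q[...,1])<40)
print('bar',b.sum(),np.median(q[b],0),cv2.minAreaRect(q[b][:,:2].astype(np.float32)))
goal(C+8*n,Rm)
E
```

```text
plane [ 594.6541307  -328.88036301   73.5107161 ] [-0.49425549  0.0737464   0.86618299] expected [-0.49388     0.06898324  0.8667894 ]
plate [-57.16511867 -55.34953295  -0.07851721] [58.51186916 59.71486824  4.2455025 ] ((0.773097038269043, 1.9294134378433228), 57.96512222290039)
bar 3065 [  2.76189591   1.9391498  -33.42478881] ((1.146951675415039, 1.8785829544067383), (19.83675193786621, 53.385990142822266), 89.02326202392578)
t [ -2.1   0.7 103.5] dr [ 0.  -0.1  0.3] time 14.15 at [ 536.1 -317.9  170.3] w 42.61218291869575 F [-0.2 -0.   0.9]
```

View pics/w4.png

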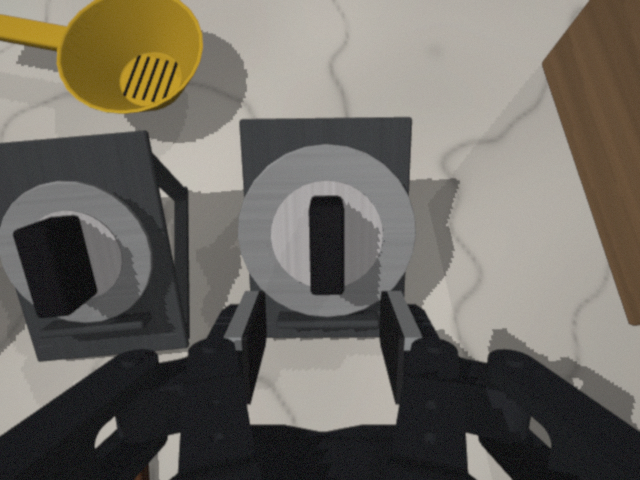

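The lid's bar sits at about (327,245) between the fingers, and the stand's surroundings are clear. I'll go in along the lid's normal.

Emit:
carry_out --translation '[[-1.5,2,15],[-1.5,2,35],[-1.5,2,55],[-1.5,2,72],[-1.5,2,86],[-1.5,2,96],[-1.5,2,102],[-1.5,2,104],[-1.5,2,104],[-1.5,2,104]]' --dr '[[0,0,0],[0,0,0],[0,0,0],[0,0,0],[0,0,0],[0,0,0],[0,0,0],[0,0,0],[0,0,0],[0,0,0]]' --hand '[0.5,0.5,0.5,0.5,0.5,0.5,0.5,0.5,0.5,0.5]'

```text
time: 15.4
position: [586.0, -327.3, 79.8]
orientation: [-3.13, -0.524, -0.164]
force: [-0.4, -0.3, -0.6]
width: 42.8
grip_force: 0.0
```

Emit:
carry_out --translation '[[0,0,0],[0,0,0],[0,0,0],[0,0,0],[0,0,0],[0,0,0],[0,0,0],[0,0,0],[0,0,-2],[0,0,-4]]' --dr '[[0,0,0],[0,0,0],[0,0,0],[0,0,0],[0,0,0],[0,0,0],[0,0,0],[0,0,0],[0,0,0],[0,0,0]]' --hand '[0.6,0.7,0.8,0.9,1,1,1,1,1,1]'

```text
time: 16.65
position: [583.7, -326.5, 82.3]
orientation: [-3.129, -0.522, -0.165]
force: [3.0, -0.6, -2.4]
width: 19.1
grip_force: 58.5
```

Emit:
carry_out --translation '[[0,0,-4],[0,0,-10],[0,0,-20],[0,0,-32],[0,0,-46],[0,0,-62],[0,0,-78],[0,0,-92],[0,0,-100],[0,0,-100]]' --dr '[[0,0,0],[0,0,0],[0,0,0],[0,0,0],[0,0,0],[0,0,0],[0,0,0],[0,0,0],[0,0,0],[0,0,0]]' --hand '[1,1,1,1,1,1,1,1,1,1]'

```text
time: 17.9
position: [534.4, -320.1, 170.2]
orientation: [-3.13, -0.524, -0.164]
force: [-0.2, -0.1, -1.6]
width: 19.0
grip_force: 58.7
```

```bash
cat > lid.py <<'E'
from m import *
# held lid seen from the wrist camera: pose in the tool frame
def held():
    im,d,c=look('wrist'); p=pts(d,c); s=env.get_state(); A=rot(s['orientation']); q=(p-s['position'])@A
    S,V=[cv2.cvtColor(im,cv2.COLOR_RGB2HSV)[...,i].astype(int) for i in (1,2)]
    g=(d>0)&(q[...,2]>-5)&(q[...,2]<35)&(np.hypot(q[...,0],q[...,1])<75)&(S<50)&(V>80)
    m,n=plane(q[g]); k=g&(abs((q-m)@n)<2.5); Q=q[k][:,:2]
    print('held',g.sum(),'m',m.round(1),'n',n.round(4),'ext',Q.min(0).round(1),Q.max(0).round(1))
    h=cv2.convexHull(Q.astype(np.float32))[:,0]; B=np.c_[2*h,np.ones(len(h))]
    f=np.linalg.lstsq(B,(h**2).sum(1),rcond=None)[0]
    print('circle',f[:2],np.sqrt(f[2]+f[0]**2+f[1]**2),cv2.minEnclosingCircle(h),len(h)); return im
E
python3 - <<'E'
from lid import *
im=held(); cv2.imwrite('pics/w5.png',im[...,::-1])
goal([505,309,220],down(0.2))
E
```

```text
held 36543 m [20.9  0.8  9.3] n [-0.002   0.0021  1.    ] ext [-57.4 -56.8] [58.6 58.2]
circle [0.7070761  0.77388954] 57.66533302106922 ((0.5105345845222473, 0.6146154403686523), 58.06446838378906) 58
t [ -88.9 -616.9 -102.3] dr [  4.8 -29.8 -20.2] time 17.95 at [ 534.3 -319.9  169.5] w 19.0687141165868 F [ 0.5  0.3 -3. ]
```

View pics/w5.png

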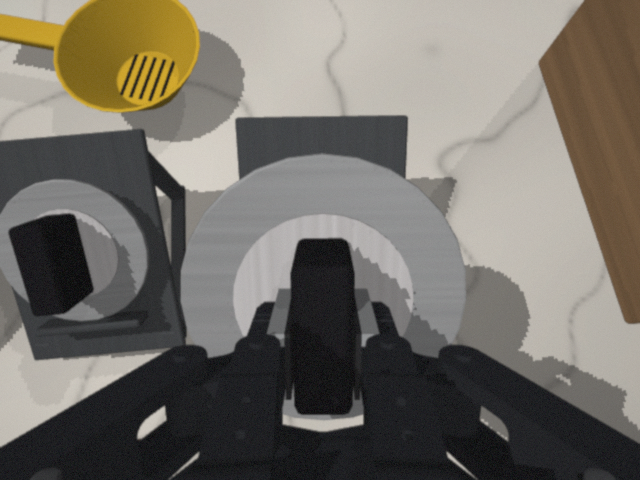

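The lid is held square and centred, with the stand now empty behind it; its plate is 9 mm below the TCP. Next I'll carry it over the pot and level it.

Emit:
carry_out --translation '[[-3,-20,-6],[-7,-50,-11],[-13,-85,-18],[-18,-122,-24],[-23,-160,-30],[-29,-198,-36],[-34,-236,-42],[-40,-274,-48],[-45,-312,-54],[-50,-347,-59]]' --dr '[[0.1,-1,-0.6],[0.4,-2.4,-1.6],[0.7,-4.1,-2.8],[0.9,-6,-4],[1.2,-7.7,-5.2],[1.5,-9.5,-6.5],[1.8,-11.4,-7.7],[2.1,-13.2,-9],[2.4,-15,-10.2],[2.7,-16.8,-11.4]]' --hand '[1,1,1,1,1,1,1,1,1,1]'

```text
time: 19.2
position: [516.8, 35.7, 198.6]
orientation: [3.123, -0.226, 0.049]
force: [1.3, -0.1, -2.9]
width: 19.3
grip_force: 58.8
```

```bash
python3 -c "
from h import *
goal([505,309,200],down(0.2))"
```

```text
t [   1.8 -273.5   -6.1] dr [  2.  -12.8  -8.7] time 19.2 at [516.8  35.7 198.6] w 19.293008756732515 F [ 1.3 -0.1 -2.9]
```

Emit:
carry_out --translation '[[0,-38,-1],[0,-76,-2],[1,-114,-3],[1,-152,-3],[1,-188,-4],[1.5,-220,-5],[1.8,-248,-6],[1.8,-266,-6],[1.8,-273.5,-6],[1.8,-273.5,-6]]' --dr '[[0.3,-1.8,-1.2],[0.6,-3.6,-2.4],[0.8,-5.3,-3.6],[1.1,-7.1,-4.8],[1.4,-8.8,-6],[1.6,-10.3,-7],[1.8,-11.6,-7.9],[2,-12.4,-8.5],[2,-12.8,-8.7],[2,-12.8,-8.7]]' --hand '[1,1,1,1,1,1,1,1,1,1]'

```text
time: 20.45
position: [505.6, 307.3, 199.9]
orientation: [3.14, -0.002, 0.198]
force: [-0.2, -0.6, -1.8]
width: 19.1
grip_force: 58.8
```

```bash
cat > rel.py <<'E'
from lid import *
held()
# lid plate vs pot: both views, world frame
for n in ('top','scene'):
    im,d,c=look(n); p=pts(d,c); H,S,V=[cv2.cvtColor(im,cv2.COLOR_RGB2HSV)[...,i].astype(int) for i in range(3)]
    zc=env.get_state()['position'][2]-9.3
    near=(d>0)&(np.hypot(p[...,0]-505,p[...,1]-309)<90)
    g=near&(abs(p[...,2]-zc)<5)&(S<60)&(V>70)
    print(n,'lid',g.sum(),p[g].min(0).round(1),p[g].max(0).round(1),cv2.minEnclosingCircle(cv2.convexHull(p[g][:,:2].astype(np.float32))) if g.sum()>10 else 0)
    b=near&(H>95)&(H<125)&(S>80)&(p[...,2]>70)&(p[...,2]<80)
    if b.sum()>10: print('pot',b.sum(),cv2.minEnclosingCircle(p[b][:,:2].astype(np.float32)))
E
python3 - <<'E'
from rel import *
z=np.load('scene.npz'); p=z['p'];im=z['im'];H,S,V=[cv2.cvtColor(im,cv2.COLOR_RGB2HSV)[...,i].astype(int) for i in range(3)]
b=(np.hypot(p[...,0]-505,p[...,1]-309)<90)&(H>95)&(H<125)&(S>80)&(p[...,2]>70)&(p[...,2]<80)
print('scene0 pot',cv2.minEnclosingCircle(p[b][:,:2].astype(np.float32)))
goal([505,309,120],down(.2))
E
```

```text
held 36191 m [20.9 -0.3 10. ] n [-0.0029  0.0011  1.    ] ext [-57.8 -57.5] [57.9 57.9]
circle [0.46990778 0.04265065] 57.55194534584445 ((0.08691845089197159, -0.06243987753987312), 58.1490592956543) 69
top lid 607 [446.1 250.9 185.9] [560.  360.6 195.7] ((503.3367614746094, 308.045166015625), 57.99091720581055)
pot 74 ((502.027587890625, 273.34521484375), 40.89421081542969)
scene lid 985 [447.3 248.2 186. ] [564.2 367.1 195.4] ((506.52191162109375, 307.36688232421875), 59.812923431396484)
pot 183 ((510.31878662109375, 306.2209777832031), 56.4039306640625)
scene0 pot ((508.47515869140625, 307.3152160644531), 57.060020446777344)
t [-0.4 -2.6 80.3] dr [ 0.1 -0.1 -0.2] time 20.6 at [505.7 306.6 200.3] w 18.964079619585174 F [ 0.1  0.8 -1.9]
```

```bash
python3 - <<'E'
from m import *
from scipy.optimize import least_squares
for n in ('w1','top2','scene','top'):
    z=np.load(n+'.npz'); p=z['p'];H,S,V=[cv2.cvtColor(z['im'],cv2.COLOR_RGB2HSV)[...,i].astype(int) for i in range(3)]
    b=(z['d']>0)&(np.hypot(p[...,0]-507,p[...,1]-308)<62)&(np.hypot(p[...,0]-507,p[...,1]-308)>46)&(H>95)&(H<125)&(S>80)&(p[...,2]>72)&(p[...,2]<79)
    Q=p[b][:,:2]
    f=least_squares(lambda c:np.hypot(Q[:,0]-c[0],Q[:,1]-c[1])-54,[507,308],loss='soft_l1')
    r=np.hypot(*(Q-f.x).T); print(n,len(Q),f.x.round(2),np.percentile(r,[5,50,95]).round(1),p[b][:,2].mean().round(1))
goal([508,307.4,110],down(.2))
E
```

```text
w1 2572 [508.6 308. ] [51.7 53.2 54.9] 74.3
top2 196 [505.36 308.78] [51.8 53.3 55.4] 74.8
scene 86 [508.9  307.73] [50.2 53.2 56. ] 74.2
top 167 [505.3  309.05] [51.7 53.5 55.3] 74.8
t [ 2.2 -0.5 90.3] dr [ 0.1 -0.1 -0.2] time 20.6 at [505.7 306.6 200.3] w 18.964079619585174 F [ 0.1  0.8 -1.9]
```

Emit:
carry_out --translation '[[2.3,-0.3,10],[2.3,-0.3,25],[2.3,-0.3,42],[2.3,-0.3,58],[2.3,-0.3,72],[2.3,-0.3,82],[2.3,-0.3,88],[2.3,-0.3,90],[2.3,-0.3,90],[2.3,-0.3,90]]' --dr '[[0,0,0],[0,0,0],[0,0,0],[0,0,0],[0,0,0],[0,0,0],[0,0,0],[0,0,0],[0,0,0],[0,0,0]]' --hand '[1,1,1,1,1,1,1,1,1,1]'

```text
time: 21.85
position: [508.4, 308.2, 110.9]
orientation: [3.141, -0.003, 0.198]
force: [0.2, -0.1, -2.1]
width: 19.0
grip_force: 58.8
```

```bash
python3 - <<'E'
from h import *
P=[];F=[]
for i in range(6):
    im,d,c=look('wrist' if i%2 else 'scene'); s=env.get_state(); P.append(s['position']); F.append(s['force'])
P=np.array(P); print(P.mean(0),P.std(0),np.mean(F,0)); 
s=env.get_state(); print((rot(s['orientation']).T@(np.array([508,307.7,89.3])-P.mean(0))).round(2))
E
```

```text
[508.26761128 308.15119601 110.64442932] [0.09451205 0.03932342 0.14556549] [ 0.24990902  0.09911955 -2.04026355]
[-0.41  0.36 21.34]
```

Emit:
carry_out --translation '[[-0.4,0.4,3],[-0.4,0.4,6],[-0.4,0.4,8],[-0.4,0.4,10],[-0.4,0.4,12],[-0.4,0.4,14],[-0.4,0.4,15.5],[-0.4,0.4,17],[-0.4,0.4,17],[-0.4,0.4,17]]' --dr '[[0,0,0],[0,0,0],[0,0,0],[0,0,0],[0,0,0],[0,0,0],[0,0,0],[0,0,0],[0,0,0],[0,0,0]]' --hand '[1,1,1,1,1,1,1,1,1,1]'

```text
time: 23.4
position: [507.8, 307.6, 93.3]
orientation: [3.14, -0.003, 0.198]
force: [0.9, 0.2, -1.4]
width: 18.9
grip_force: 58.8
```

Free of contact so far (force still −1.4 N), with the boss inside the mouth. Continuing down to contact.

Emit:
carry_out --translation '[[0,0,1],[0,0,2],[0,0,2.5],[0,0,3],[0,0,3.5],[0,0,4],[0,0,4.3],[0,0,4.3],[0,0,4.3],[0,0,4.3]]' --dr '[[0,0,0],[0,0,0],[0,0,0],[0,0,0],[0,0,0],[0,0,0],[0,0,0],[0,0,0],[0,0,0],[0,0,0]]' --hand '[1,1,1,1,1,1,1,1,1,1]'

```text
time: 24.65
position: [508.0, 307.6, 89.7]
orientation: [3.14, -0.003, 0.198]
force: [-2.8, -1.8, 4.9]
width: 19.3
grip_force: 59.9
```

Emit:
carry_out --translation '[[0,0,0],[0,0,0],[0,0,0],[0,0,0],[0,0,0],[0,0,0],[0,0,0],[0,0,0],[0,0,0],[0,0,0]]' --dr '[[0,0,0],[0,0,0],[0,0,0],[0,0,0],[0,0,0],[0,0,0],[0,0,0],[0,0,0],[0,0,0],[0,0,0]]' --hand '[0.9,0.8,0.75,0.7,0.65,0.6,0.55,0.5,0.5,0.5]'

```text
time: 25.9
position: [507.8, 307.6, 89.0]
orientation: [3.14, -0.002, 0.198]
force: [0.3, 0.7, 0.3]
width: 42.7
grip_force: 0.0
```

Emit:
carry_out --translation '[[0,0,-5],[0,0,-15],[0,0,-30],[0,0,-50],[0,0,-75],[0,0,-100],[0,0,-125],[0,0,-140],[0,0,-140],[0,0,-140]]' --dr '[[0,0,0],[0,0,0],[0,0,0],[0,0,0],[0,0,0],[0,0,0],[0,0,0],[0,0,0],[0,0,0],[0,0,0]]' --hand '[0.5,0.5,0.5,0.5,0.5,0.5,0.5,0.5,0.5,0.5]'

```text
time: 27.15
position: [506.9, 307.4, 228.1]
orientation: [3.14, -0.001, 0.198]
force: [-0.0, -0.2, -0.0]
width: 42.3
grip_force: 0.0
```

```bash
python3 - <<'E'
from m import *
im,d,c=look('wrist'); p=pts(d,c); cv2.imwrite('pics/w6.png',im[...,::-1])
H,S,V=[cv2.cvtColor(im,cv2.COLOR_RGB2HSV)[...,i].astype(int) for i in range(3)]
g=(d>0)&(np.hypot(p[...,0]-508,p[...,1]-308)<70)&(abs(p[...,2]-80)<8)&(S<50)&(V>80)
m,n=plane(p[g]); print(m,n,cv2.minEnclosingCircle(cv2.convexHull(p[g][:,:2].astype(np.float32))))
print(env.get_state()['time'])
E
```

```text
[512.55450844 308.56514468  79.86435831] [-1.90986598e-04 -8.35340181e-04  9.99999633e-01] ((508.2458801269531, 307.35552978515625), 58.03642272949219)
27.2
```

View pics/w6.png

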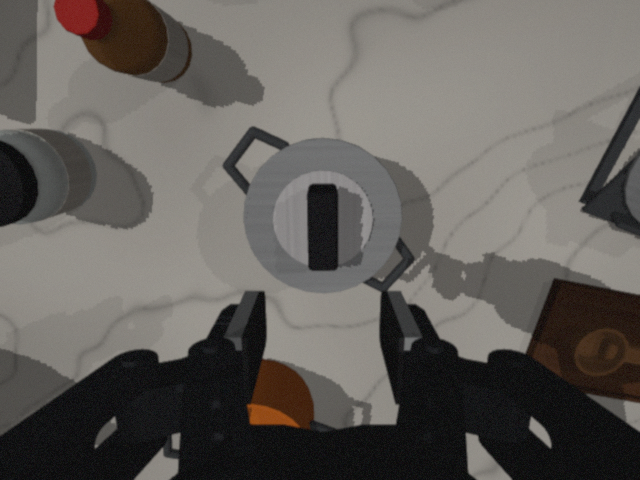

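The lid sits level on the pot at about (322,215), with its plate top at 79.9 mm against the 80 mm expected. The ladle is lying in the tray at lower right, and the robot is clear.

```bash
python3 -c "
from h import *
print(env.sign_off())"
```

```text
the job is handed in; nothing more can be done
None
```

The ladle lies flat in the brown tray and the 116 mm lid is level and fully down on the blue pot; the job was handed in at about 27 s of the 58 s allowed, and no verdict came back.

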